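# Close a headlamp's service well and hold its cover down

## Robot

A 6-joint arm with a two-finger parallel gripper is mounted at the origin on the work surface. World frame = base frame: x ahead of the robot, y to its left, z up, the work surface at z = 0. Lengths are in mm, angles in degrees, forces in N, time in s.
With the tool pointing down it reaches from about 350 to 850 mm from the base axis. Payload 8.1 kg.
Tool frame: the origin (TCP) lies midway between the tips of the shut fingers; the grasp point (between the pads) lies 19 mm behind it; z points along the fingers, y is the line along which they close (so a half turn about z gives the same grasp; the last joint's range is limited). The gripper opens to 85 mm and grips with 20 to 120 N. Pads are 22 mm wide; open, the fingers measure 114 mm over their backs; the gripper's body (76 mm by 85 mm) begins 54 mm behind the grasp point. The pads swing forward as they close: fully open they stand 13 mm farther back than shut.
Start: joints at [-68.148, 7.471, 85.268, -0, 87.261, -4.893], TCP at [270.038, -535.803, 231.292] pointing down, gripper open.
Joint ranges: [-169.43, 169.43], [-51.17, 129.36], [1.28, 143.12], [-76.62, 256.62], [0, 156.53], [-152.29, 152.29]. Speed limits (degrees/s): [136.94, 136.94, 159.86, 180, 180, 180].

## Interface

Orientations are given as [roll, pitch, yaw] about the fixed x, y, z axes, in that order (R = Rz(yaw) Ry(pitch) Rx(roll)).
In Python, from bench import sense, snapshot, camera_params, hand_in, masks_of, pinpoint gives the robot as it stands.
- The arm moves only by the tool step_arm, never from a script. Its argument "targets" is a list of rows, each an object with "angular": the turn, a rotation vector about the tool's x, y, z scaled (see below), a list of three; "dp": the shift along the tool's x, y, z scaled (see below), a list of three; "fingers": the closure, from 0 (fully open) to 1 (shut). A call has exactly 8 rows; each row is the pose to reach, as a shift and turn from the pose commanded when the call began, along the tool's axes at that moment, turning the shorter way round; what a row does not reach only later rows make up. The controller multiplies each number of a shift by 0.2 m and each number of a turn by 180 degrees. A row lasts 1/8 s, in which the tool goes at most 62.5 mm and 10.7 degrees, less where a joint would pass 70% of its speed; a pose out of reach is approached as far as the arm can. A call with a number of a shift or a turn outside -1 to 1 is refused whole. A call with a gripper value outside its range is refused whole. The fingers move at their own pace and stop on an object; "newtons" is the grip in N (left out, the last holds). Time passes only in rows, so rows that repeat a pose let the fingers close, or fill a call up. It gives the time, the measured TCP pose, the force, the opening and the grip force at its end, in the units of the state.
- sense(): the state, without advancing time (a new reading comes with each control period).
- snapshot(name): name is "scene" or "top" or "wrist"; returns the picture (400x640x3 uint8, blue, green, red); there is no depth.
- camera_params(name): a dict with "vfov" (degrees; the focal length in pixels is half the picture's height over the tangent of half this angle, whatever the lens; pixels are square), "cx", "cy" (the principal point, pixels), "R" (3x3) and "t" (3): a world point X has camera coordinates R X + t. Camera axes: x right, y down, z forward; pixel columns grow to the right and rows downward; lengths in mm; the calibration is good to about 2 mm. A picture is of the moment at which its call begins: read the wrist's pose just before it. camera_params takes no time and is no camera call; for the wrist camera it gives the pose at the moment of the call.
- hand_in(): hands the job in; it is judged then, once.
Trained networks look in the newest picture that a camera, given by its name, has taken for a name from the list of things; names that differ only in an ending like _2 or _b are one class to them, and where a whole thing is asked for, a point or a joint stands for the part that bears it (a point fixed in the world has none). Each returns a list of dicts, best first, with "conf" (0 to 1); they miss things now and then, are a little off and sometimes report something else, mostly with a low value. They report only what shows in the picture. A call takes as long as a camera call. They do not tell look-alikes from the thing itself.
- masks_of(camera, label): "pixels" (400x640 bool, what is visible of it) and "at" ([column, row] in pixels, amid what is visible of it).
- pinpoint(camera, label): "at" ([column, row] in pixels: a listed point, or the origin of a listed thing).
The state is a dict: "time": time; "joint_pos": joint angles; "qd": joint speeds; "joint_efforts": joint torques, N m; "tool_pos": TCP position; "tcp_rot": TCP orientation; "ft_force": force on the tool from outside, world axes, zero at the start; "wrist_torque": the same for the moment, N m; "finger_gap": finger opening in mm; "grip_force": force on a finger pad.
Only numpy, scipy, OpenCV 4.12 (cv2) and the standard library are available. Lean on these libraries where they do the work, as an engineer would, in place of code of your own. Each camera call takes 0.05 s, during which the arm holds its last target. There are 200 camera calls.

## Task

The lamp's service well needs exactly three orange buffer pucks lying flat in it: one is there already, so first add two from the tray and leave the other two in the tray. Then turn the yellow quarter-turn fastener until its slot lines up with the white lines, and only then fit the blue cover over it, handle up, and press it down flush against the frame all round. Finish still pressing: do not let go of the cover, because the sprung seal would lift it; and leave the other things on the bench alone.

Things in the scene. Friction and masses are not known exactly. Their poses are not given: they have to be found in the camera images.
- well_floor (a point): Centre of the floor of the lamp's service well. The lamp is a fixed black housing (192 x 120, in a wider aluminium nest, chrome lens on its +x end) whose top, the frame, is level and 70 above the bench. The well is open upward, 120 along the lamp's x, 84 along its y, and 26 deep (floor 44 above the bench). Axes: the lamp's, z up. The well already holds puck0. Sizes in mm.
- frame_top (a point): Centre of the well's mouth, at the height of the frame's top face (26 above the well floor). Same axes. The well's mouth is surrounded by a black sprung seal (136 x 100 outside, 6 wide) that stands 5 proud of the frame; pressing it down flush takes about 11 N in all, and it lifts again when let go. The seated cover has its handle right above this point. Sizes in mm.
- stud (a point): Foot of the quarter-turn fastener, on its turning axis at the frame's top face, 88 from the well's centre towards the lamp's -x end. Same axes as the lamp. The fastener is a yellow upright wing, 30 long, 12 thick, 32 high above the frame (the top 10 are stepped narrower, to 25 x 7), with a black slot line along its top. Two white lines on the frame, either side of it along the lamp's y, show where the slot must point. Sizes in mm.
- fastener (a joint): Angle of the fastener, rad: 0 = wing and slot along the lamp's x, grows anticlockwise seen from above, 1.571 = wing along the lamp's y, in line with the white lines (this is aligned). Turns from 0 to 2.0, stays where it is left (friction 0.05 N m), starts between 0.15 and 0.6. Sizes in mm.
- cover_handle (a point): Grip point of the loose blue access cover: on its black bar handle, 26 above the cover's underside. The cover is a flat plate 188 x 116 x 6, 0.15 to 0.3 kg, lying on the bench handle up; the handle is a bar 50 long along the cover's x, 14 wide (y), 36 tall on top of the plate, its top 42 above the underside. Its axes agree with the lamp's when fitted. Sizes in mm.
- cover_slot (a point): Centre, on the underside, of the slot through the cover, 88 from the handle's middle towards the cover's -x end. The slot is 17 (x) by 35 (y): the fastener's wing passes through only when aligned. Same axes as the cover. Sizes in mm.
- tray: Fixed grey tray, 180 (x) x 140 (y), walls 5 thick and 14 high, floor 5 thick; origin at the centre of its underside. Holds four pucks at the start, at about 42 either side of its centre along x and 32 along y. Sizes in mm.
- puck0_center (a point): Centre of an orange plastic buffer puck, upright cylinder 26 diameter, 18 high, about 20 g; lies in the lamp's well from the start, in its +x half Sizes in mm.
- puck1_center (a point): Centre of an orange plastic buffer puck, upright cylinder 26 diameter, 18 high, about 20 g; starts in the tray Sizes in mm.
- puck2_center (a point): Centre of an orange plastic buffer puck, upright cylinder 26 diameter, 18 high, about 20 g; starts in the tray Sizes in mm.
- puck3_center (a point): Centre of an orange plastic buffer puck, upright cylinder 26 diameter, 18 high, about 20 g; starts in the tray Sizes in mm.
- puck4_center (a point): Centre of an orange plastic buffer puck, upright cylinder 26 diameter, 18 high, about 20 g; starts in the tray Sizes in mm.
- screwdriver: Bystander, to be left alone: blue-handled screwdriver, 180 long, lying across the bench beyond the lamp; origin at its underside. Sizes in mm.
- tape: Bystander, to be left alone: ring-shaped roll of brown tape, 90 diameter, 24 high; origin at its underside. Sizes in mm.
- reflector: Bystander, to be left alone: chrome lamp reflector, 100 diameter, 60 high, standing on its neck; origin at its underside. Sizes in mm.
- bottle: Bystander, to be left alone: clear bottle with a blue cap, 60 diameter, 180 high; origin at its underside. Sizes in mm.
- lampshell: Bystander, to be left alone: black cone-shaped lamp shell, 100 diameter at the foot, 95 high; origin at its underside. Sizes in mm.
Mind the look-alikes: they are no part of the job. Of the things that look like the part that bears cover_handle, take the one that is farthest to the robot's left at the start.

How it is judged:
By the outcome, as a careful person would: the job done as asked, in the order asked, and still so for the second after the job is handed in, while the arm keeps its last pose, push and grip.
It also fails if it takes over 72 s, if anything falls off the work surface, if the arm or the gripper's body presses on something with over 40 N, if the wrist force passes 120 N, or if a joint passes its speed limit or range.

## Working session

There is one attempt and no reset: what is moved stays moved. The work goes in short steps, Python scripts to look and compute and a tool call to move; the robot and the scene stay as the last step left them, time stands still between calls to the robot, and variables do not carry over. Pictures are saved under pics/ and viewed, at most 11 in all, crops included, and the job is handed in when it is done.

Besides the shell and the picture viewer there is one more tool, called after ">>>" by a JSON object that holds its "method" and its "body". step_arm: Moves the arm, as the interface text tells. Its arguments: {"type":"object","properties":{"targets":{"type":"array","items":{"type":"object","properties":{"angular":{"type":"array","items":{"type":"number","minimum":-1,"maximum":1}},"dp":{"type":"array","items":{"type":"number","minimum":-1,"maximum":1}},"fingers":{"type":"number"}}}},"newtons":{"type":"number"}},"required":["targets"]}

```bash
ls; mkdir -p pics; cat > h.py <<'E'
import numpy as np, cv2
from bench import sense, snapshot, camera_params, hand_in, masks_of, pinpoint
from scipy.spatial.transform import Rotation as Ro
def ray(cam,uv,P=None):
    P=P or camera_params(cam); f=200/np.tan(np.radians(P['vfov'])/2)
    R=np.array(P['R']);t=np.array(P['t']); d=R.T@np.array([(uv[0]-P['cx'])/f,(uv[1]-P['cy'])/f,1]); return -R.T@t,d
def at_z(cam,uv,z,P=None):
    o,d=ray(cam,uv,P); return o+d*(z-o[2])/d[2]
def proj(cam,X,P=None):
    P=P or camera_params(cam); f=200/np.tan(np.radians(P['vfov'])/2)
    c=np.array(P['R'])@np.array(X)+np.array(P['t']); return c[:2]/c[2]*f+[P['cx'],P['cy']]
E
python3 - <<'E'
from h import *
print(sense()); a=snapshot('scene');b=snapshot('top')
cv2.imwrite('pics/a.png',a);cv2.imwrite('pics/b.png',b)
for c in('scene','top'):
    P=camera_params(c);print(c,P)
Z=dict(well_floor=44,frame_top=70,stud=70,cover_handle=26,cover_slot=0,tray=0,puck0_center=53,puck1_center=14,screwdriver=0,tape=0,reflector=0,bottle=0,lampshell=0)
for n,z in Z.items():
    for c in('scene','top'):
        for r in pinpoint(c,n): print(n,c,np.round(r['at']),round(r['conf'],2),at_z(c,r['at'],z).round())
E
```

```text
pics
{'time': 0.0, 'joint_pos': array([-6.81485911e+01,  7.51440504e+00,  8.53312148e+01,  9.88982382e-06,
        8.72605857e+01, -4.89134471e+00]), 'qd': array([-0.00170823, -0.05646283, -0.04921438, -0.02243355,  0.04249685,
        0.0440485 ]), 'joint_efforts': array([ 9.39514430e-04, -5.69403577e+01, -5.00544798e+01, -2.60782781e-04,
        1.50317472e-02, -3.47978585e-06]), 'tool_pos': array([ 269.81929462, -535.28454059,  230.23320402]), 'tcp_rot': array([-1.79894182e+02, -9.06560469e-03,  2.67427447e+01]), 'ft_force': array([-0.56938034, -0.12376424, -0.46263484]), 'wrist_torque': array([-0.02828811, -0.0072137 , -0.04256883]), 'grip_force': 0.0, 'finger_gap': 84.96529662644252}
scene {'vfov': 57.08371730126374, 'cx': 318.62658899100495, 'cy': 198.25080155373627, 'R': array([[ 0.00905867,  0.99995736,  0.00179657],
       [ 0.81312013, -0.00632034, -0.5820616 ],
       [-0.58202542,  0.00673353, -0.81314271]]), 't': array([ 9.77859777e-01, -3.70892659e+02,  1.31822626e+03])}
top {'vfov': 49.52315289569026, 'cx': 316.04133166382957, 'cy': 203.23908912406299, 'R': array([[ 0.
[... 1394 characters left out ...]
uck0_center top [402. 220.] 0.41 [ 475. -269.   53.]
puck0_center top [314. 114.] 0.18 [783.  -8.  53.]
puck1_center scene [408. 291.] 0.57 [740. 206.  14.]
puck1_center scene [411. 198.] 0.42 [466. 257.  14.]
puck1_center top [224. 219.] 0.41 [473. 253.  14.]
screwdriver scene [319. 320.] 0.96 [802.  -7.   0.]
screwdriver top [313. 115.] 0.51 [796.  -6.   0.]
tape scene [410. 291.] 0.59 [735. 215.   0.]
tape top [239. 129.] 0.89 [746. 218.   0.]
reflector scene [463. 286.] 0.79 [724. 345.   0.]
reflector top [196. 140.] 0.85 [710. 350.   0.]
bottle top [429. 141.] 0.68 [ 722. -362.    0.]
lampshell scene [238. 289.] 0.65 [ 726. -205.    0.]
lampshell top [379. 138.] 0.72 [ 727. -210.    0.]
```

```bash
python3 - <<'E'
import cv2,numpy as np
b=cv2.imread('pics/b.png'); cv2.imwrite('pics/c.png',cv2.resize(b[80:380,140:540],None,fx=2,fy=2,interpolation=cv2.INTER_CUBIC))
E
```

```text
(no output)
```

View pics/c.png

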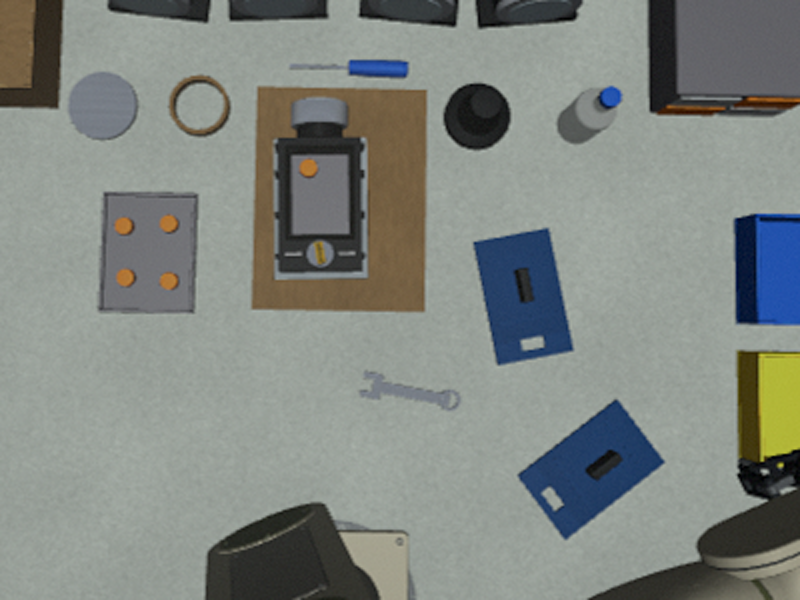

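The top crop shows two candidates for the cover: A with its handle at crop (523,285), full picture (401,222), world about (475,-270), and B at crop (603,465), full picture (441,312), world about (204,-388). The robot's left is +y, so A is farther left and is the right one. The pucks in the tray, the lamp and puck0 are also visible.

```bash
cat >> h.py <<'E'
import json,os
C='cmd.json'
if not os.path.exists(C): json.dump([270.038,-535.803,231.292,26.745],open(C,'w'))
def mv(x,y,z,yaw):
    """print round dp/angular-z from commanded pose to world target (tool down); store the result"""
    c=json.load(open(C)); R=Ro.from_euler('xyz',[180,0,c[3]],degrees=True)
    d=np.round(R.inv().apply(np.array([x,y,z])-c[:3])/200,3); a=round(-((yaw-c[3]+180)%360-180)/180,3)
    print('dp',d.tolist(),'ang_z',a, 'OVER' if abs(d).max()>1 else '')
    n=np.array(c[:3])+R.apply(d*200); json.dump([*n.tolist(),c[3]-a*180],open(C,'w')); print('cmd->',n.round(1),round(c[3]-a*180,2))
E
python3 - <<'E'
from h import *
P=camera_params('wrist');R=np.array(P['R']);c=-R.T@np.array(P['t']);s=sense()
print(P['vfov'],c-s['tool_pos'],R.round(2))
a=snapshot('wrist');
mv(420,-330,290,26.745)
E
```

```text
71.30910150831777 [ 73.38094914  38.57558244 142.47812354] [[ 0.45 -0.89 -0.  ]
 [-0.85 -0.43  0.32]
 [-0.29 -0.14 -0.95]]
dp [1.133, -0.581, -0.294] ang_z -0.0 OVER
cmd-> [ 420.1 -330.1  290.1] 26.75
```

```bash
rm cmd.json; python3 - <<'E'
from h import *
R=Ro.from_euler('xyz',[180,0,26.745],degrees=True)
n=np.array([270.038,-535.803,231.292])+R.apply(np.array([.9,-.8,-.5])*200);print(n)
json.dump([*n.tolist(),26.745+(-18)],open(C,'w'))
E
```

```text
[ 358.77799738 -311.91639284  331.292     ]
```

>>> {"method": "step_arm", "body": {"targets": [{"dp": [0.15, -0.14, -0.08], "angular": [0, 0, 0.02], "fingers": 0.3}, {"dp": [0.4, -0.35, -0.25], "angular": [0, 0, 0.06], "fingers": 0.3}, {"dp": [0.65, -0.58, -0.4], "angular": [0, 0, 0.1], "fingers": 0.3}, {"dp": [0.9, -0.8, -0.5], "angular": [0, 0, 0.1], "fingers": 0.3}, {"dp": [0.9, -0.8, -0.5], "angular": [0, 0, 0.1], "fingers": 0.3}, {"dp": [0.9, -0.8, -0.5], "angular": [0, 0, 0.1], "fingers": 0.3}, {"dp": [0.9, -0.8, -0.5], "angular": [0, 0, 0.1], "fingers": 0.3}, {"dp": [0.9, -0.8, -0.5], "angular": [0, 0, 0.1], "fingers": 0.3}]}}

```text
time: 2.45
tool_pos: [358.2, -312.6, 330.5]
tcp_rot: [-179.9, 0.1, 8.7]
ft_force: [-0.6, 0.5, 0.6]
finger_gap: 60.2
grip_force: 0.0
```

```bash
python3 - <<'E'
from h import *
P=camera_params('wrist');a=snapshot('wrist');cv2.imwrite('pics/w1.png',a)
for n,z in(('cover_handle',26),('cover_slot',0)):
    for r in pinpoint('wrist',n): print(n,np.round(r['at']),round(r['conf'],2),at_z('wrist',r['at'],z,P).round(1))
m=masks_of('wrist','cover_handle')
for r in m: print(r['conf'],r['at'],r['pixels'].sum())
# plate corners: blue mask
hsv=cv2.cvtColor(a,cv2.COLOR_BGR2HSV);bl=((hsv[...,0]>100)&(hsv[...,0]<125)&(hsv[...,1]>120)).astype(np.uint8)
n,l,st,ce=cv2.connectedComponentsWithStats(bl);i=1+st[1:,4].argmax();print(st[i])
c=cv2.findContours((l==i).astype(np.uint8),cv2.RETR_EXTERNAL,cv2.CHAIN_APPROX_NONE)[0][0][:,0]
pts=np.array([at_z('wrist',p,6,P)[:2] for p in c],np.float32);print(cv2.minAreaRect(pts))
mv(470,-130,330,5)
E
```

```text
cover_handle [305.  68.] 0.73 [ 477.9 -269.9   26. ]
cover_slot [308. 132.] 0.56 [ 384.4 -285.8    0. ]
0.78 [306.1, 75.8] 9248
0.63 [345.4, 237.5] 5562
[  496    23   144   136 14235]
((507.723388671875, -689.6103515625), (184.6544952392578, 189.03025817871094), 0.05055391043424606)
dp [0.688, -0.814, 0.006] ang_z 0.021 
cmd-> [ 470.  -130.1  330.1] 4.97
```

View pics/w1.png

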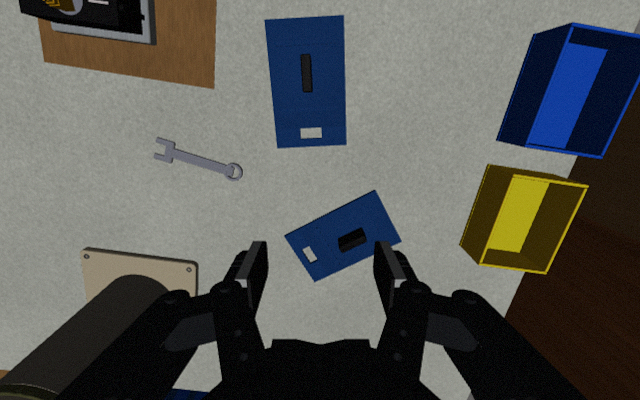

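The wrist view shows cover A's handle at (305,68) with its slot at (311,132), and the decoy at (350,238). A is confirmed as the choice. Next I go on to the lamp.

>>> {"method": "step_arm", "body": {"targets": [{"dp": [0.12, -0.15, 0.0], "angular": [0, 0, 0.01], "fingers": 0.5}, {"dp": [0.32, -0.4, 0.0], "angular": [0, 0, 0.021], "fingers": 0.5}, {"dp": [0.5, -0.6, 0.0], "angular": [0, 0, 0.021], "fingers": 0.5}, {"dp": [0.688, -0.814, 0.006], "angular": [0, 0, 0.021], "fingers": 0.5}, {"dp": [0.688, -0.814, 0.006], "angular": [0, 0, 0.021], "fingers": 0.5}, {"dp": [0.688, -0.814, 0.006], "angular": [0, 0, 0.021], "fingers": 0.5}, {"dp": [0.688, -0.814, 0.006], "angular": [0, 0, 0.021], "fingers": 0.5}, {"dp": [0.688, -0.814, 0.006], "angular": [0, 0, 0.021], "fingers": 0.5}]}}

```text
time: 3.65
tool_pos: [469.6, -131.3, 330.2]
tcp_rot: [180.0, -0.0, 4.8]
ft_force: [0.6, 0.1, 0.3]
finger_gap: 42.7
grip_force: 0.0
```

```bash
python3 - <<'E'
from h import *
mv(490,65,300,5)
E
```

```text
dp [0.184, -0.963, 0.15] ang_z -0.0 
cmd-> [490.   65.  300.1] 4.97
```

>>> {"method": "step_arm", "body": {"targets": [{"dp": [0.03, -0.16, 0.03], "angular": [0, 0, 0], "fingers": 0.5}, {"dp": [0.09, -0.42, 0.07], "angular": [0, 0, 0], "fingers": 0.5}, {"dp": [0.14, -0.7, 0.11], "angular": [0, 0, 0], "fingers": 0.5}, {"dp": [0.184, -0.963, 0.15], "angular": [0, 0, 0], "fingers": 0.5}, {"dp": [0.184, -0.963, 0.15], "angular": [0, 0, 0], "fingers": 0.5}, {"dp": [0.184, -0.963, 0.15], "angular": [0, 0, 0], "fingers": 0.5}, {"dp": [0.184, -0.963, 0.15], "angular": [0, 0, 0], "fingers": 0.5}, {"dp": [0.184, -0.963, 0.15], "angular": [0, 0, 0], "fingers": 0.5}]}}

```text
time: 4.65
tool_pos: [490.2, 63.8, 300.4]
tcp_rot: [180.0, -0.0, 4.8]
ft_force: [-1.0, -0.0, 0.9]
finger_gap: 42.6
grip_force: 0.0
```

```bash
python3 - <<'E'
from h import *
P=camera_params('wrist');a=snapshot('wrist');cv2.imwrite('pics/w2.png',a)
for n,z in(('well_floor',44),('frame_top',70),('stud',70),('puck0_center',53),('tray',0)):
    for r in pinpoint('wrist',n): print(n,np.round(r['at']),round(r['conf'],2),at_z('wrist',r['at'],z,P).round(1))
for n in('fastener','puck1_center'):
    for r in masks_of('wrist',n):
        p=np.argwhere(r['pixels'])[:,::-1]
        print(n,r['conf'],r['at'],len(p),at_z('wrist',r['at'],102,P),cv2.minAreaRect(p.astype(np.float32)))
mv(460,225,260,90)
E
```

```text
well_floor [348.  83.] 0.6 [596.   36.8  44. ]
well_floor [349. 148.] 0.59 [509.5  25.   44. ]
frame_top [354.  80.] 0.78 [598.6  32.3  70. ]
stud [352. 150.] 0.88 [511.6  24.5  70. ]
puck0_center [346.  48.] 0.75 [634.8  45.2  53. ]
puck0_center [515. 228.] 0.19 [ 409.6 -242.6   53. ]
tray [182. 128.] 0.93 [511.6 282.    0. ]
tray [353.  79.] 0.64 [603.9  27.    0. ]
fastener 0.82 [351.6, 151.1] 256 [515.29401518  28.75855246 102.        ] ((349.9451599121094, 153.506103515625), (25.730548858642578, 10.15970230102539), 83.6598129272461)
puck1_center 0.64 [198.5, 160.2] 296 [487.98745339 216.65402995 102.        ] ((199.30001831054688, 159.10000610351562), (17.441329956054688, 20.124608993530273), 63.43495178222656)
dp [-0.08, -0.81, 0.2] ang_z -0.472 
cmd-> [460.1 225.  260.1] 89.92
```

View pics/w2.png

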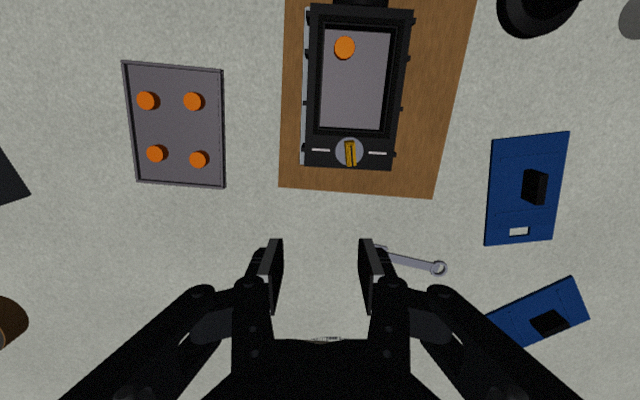

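The wrist view shows the tray pucks at (148,100), (192,101), (156,153) and (198,159), puck0 at (344,48), the wing at (350,153), and the white lines at (320,150) and (378,153).

```bash
cat >> h.py <<'E'
def blobs(a,lo,hi,amin=30,amax=1e9):
    m=cv2.inRange(cv2.cvtColor(a,cv2.COLOR_BGR2HSV),np.array(lo),np.array(hi)); n,l,st,ce=cv2.connectedComponentsWithStats(m)
    return [(ce[i],st[i,4],l==i) for i in range(1,n) if amin<st[i,4]<amax]
OR=((8,150,130),(16,255,255))
E
python3 - <<'E'
from h import *
P=camera_params('wrist');a=cv2.imread('pics/w2.png')
h=cv2.cvtColor(a,cv2.COLOR_BGR2HSV)
for u,v in((344,48),(198,157),(198,166),(350,153),(320,150),(378,153)): print((u,v),h[v,u],a[v,u])
for c,n,m in blobs(a,*OR): print('or',c.round(1),n,at_z('wrist',c,23,P).round(1),at_z('wrist',c,62,P).round(1))
for c,n,m in blobs(a,(0,0,150),(179,60,255),20,300): print('wh',c.round(1),n,at_z('wrist',c,70,P).round(1))
# dark frame outline
E
```

```text
(344, 48) [ 16 223 177] [ 22 103 177]
(198, 157) [ 14 238 176] [ 12  89 176]
(198, 166) [ 14 241 181] [ 10  89 181]
(350, 153) [ 20 225 136] [ 16  96 136]
(320, 150) [170   5 148] [146 145 148]
(378, 153) [  4  11 170] [163 164 170]
or [344.3  47. ] 364 [640.9  47.1  23. ] [634.5  49.5  62. ]
or [144.9 100.3] 250 [548.7 322.8  23. ] [550.8 299.6  62. ]
or [191.7 101.1] 253 [553.4 256.2  23. ] [555.1 239.2  62. ]
or [154.2 153.6] 210 [472.3 317.6  23. ] [481.5 294.9  62. ]
or [196.9 159.7] 206 [468.4 253.6  23. ] [478.1 236.8  62. ]
wh [195.4   1.9] 38 [664.4 224.9  70. ]
wh [320.9 149.4] 22 [508.5  67.2  70. ]
wh [376.1 152.6] 22 [510.6  -7.1  70. ]
wh [518.  230.6] 85 [ 414.  -233.2   70. ]
```

>>> {"method": "step_arm", "body": {"targets": [{"dp": [-0.01, -0.13, 0.02], "angular": [0, 0, -0.059], "fingers": 0.5}, {"dp": [-0.03, -0.35, 0.06], "angular": [0, 0, -0.118], "fingers": 0.5}, {"dp": [-0.06, -0.6, 0.12], "angular": [0, 0, -0.177], "fingers": 0.5}, {"dp": [-0.08, -0.81, 0.2], "angular": [0, 0, -0.236], "fingers": 0.5}, {"dp": [-0.08, -0.81, 0.2], "angular": [0, 0, -0.295], "fingers": 0.5}, {"dp": [-0.08, -0.81, 0.2], "angular": [0, 0, -0.354], "fingers": 0.5}, {"dp": [-0.08, -0.81, 0.2], "angular": [0, 0, -0.413], "fingers": 0.5}, {"dp": [-0.08, -0.81, 0.2], "angular": [0, 0, -0.472], "fingers": 0.5}]}}

```text
time: 6.05
tool_pos: [460.0, 225.1, 260.1]
tcp_rot: [-180.0, 0.0, 90.3]
ft_force: [0.4, 0.2, -0.5]
finger_gap: 42.9
grip_force: 0.0
```

```bash
python3 - <<'E'
from h import *
s=sense();print(s['tool_pos'],s['tcp_rot'])
P=camera_params('wrist');a=snapshot('wrist');cv2.imwrite('pics/w3.png',a)
o=ray('wrist',(0,0),P)[0]
for c,n,m in blobs(a,*OR):
    p=np.argwhere(m)[:,::-1]
    # fit centre: convex hull of projected cylinder vs blob centroid
    def cyl(x,y):
        t=np.linspace(0,6.28,40);X=[[x+13*np.cos(q),y+13*np.sin(q),z] for q in t for z in(5,23)]
        h=cv2.convexHull(np.array([proj('wrist',q,P) for q in X],np.float32));M=cv2.moments(h);return np.array([M['m10'],M['m01']])/M['m00'],M['m00']
    g=at_z('wrist',c,14,P)[:2]
    for _ in range(4):
        e,A=cyl(*g); g=g+(at_z('wrist',c,14,P)-at_z('wrist',e,14,P))[:2]
    print(c.round(),n,round(A),g.round(1))
E
```

```text
[459.97907439 225.12999553 260.06911957] [-1.79995861e+02  2.20162791e-03  9.02961928e+01]
[391.  89.] 317 403 [550.2 323.1]
[331.  93.] 312 343 [472.1 316.9]
[390. 141.] 266 350 [555.5 255.4]
[327. 143.] 261 315 [468.8 251.9]
[444. 283.] 39 296 [663.1  24.2]
```

```bash
python3 - <<'E'
from h import *
mv(469,252.5,61,89.92)
mv(469,252.5,8,89.92)
E
```

```text
dp [0.138, 0.045, 0.995] ang_z 0.0 
cmd-> [469.1 252.6  61.1] 89.92
dp [-0.0, -0.0, 0.265] ang_z 0.0 
cmd-> [469.1 252.6   8.1] 89.92
```

>>> {"method": "step_arm", "body": {"targets": [{"dp": [0.03, 0.01, 0.15], "angular": [0, 0, 0], "fingers": 0.5}, {"dp": [0.07, 0.02, 0.4], "angular": [0, 0, 0], "fingers": 0.5}, {"dp": [0.11, 0.04, 0.65], "angular": [0, 0, 0], "fingers": 0.5}, {"dp": [0.138, 0.045, 0.85], "angular": [0, 0, 0], "fingers": 0.5}, {"dp": [0.138, 0.045, 0.96], "angular": [0, 0, 0], "fingers": 0.5}, {"dp": [0.138, 0.045, 0.995], "angular": [0, 0, 0], "fingers": 0.5}, {"dp": [0.138, 0.045, 0.995], "angular": [0, 0, 0], "fingers": 0.5}, {"dp": [0.138, 0.045, 0.995], "angular": [0, 0, 0], "fingers": 0.5}]}}

```text
time: 7.1
tool_pos: [470.2, 253.0, 62.7]
tcp_rot: [179.9, -0.1, 89.9]
ft_force: [0.1, 0.8, -0.4]
finger_gap: 43.1
grip_force: 0.0
```

>>> {"method": "step_arm", "body": {"newtons": 25, "targets": [{"dp": [0, 0, 0.1], "angular": [0, 0, 0], "fingers": 0.5}, {"dp": [0, 0, 0.2], "angular": [0, 0, 0], "fingers": 0.5}, {"dp": [0, 0, 0.25], "angular": [0, 0, 0], "fingers": 0.5}, {"dp": [0, 0, 0.265], "angular": [0, 0, 0], "fingers": 0.5}, {"dp": [0, 0, 0.265], "angular": [0, 0, 0], "fingers": 1}, {"dp": [0, 0, 0.265], "angular": [0, 0, 0], "fingers": 1}, {"dp": [0, 0, 0.265], "angular": [0, 0, 0], "fingers": 1}, {"dp": [0, 0, 0.265], "angular": [0, 0, 0], "fingers": 1}]}}

```text
time: 8.1
tool_pos: [469.7, 252.8, 8.9]
tcp_rot: [179.9, -0.0, 89.9]
ft_force: [0.3, -0.6, 5.0]
finger_gap: 24.6
grip_force: 24.9
```

```bash
python3 - <<'E'
from h import *
mv(520,130,138,36)
mv(559,31,90,4)
mv(559,31,50,4)
E
```

```text
dp [-0.613, 0.255, -0.65] ang_z 0.3 
cmd-> [519.9 129.9 138.1] 35.92
dp [-0.132, 0.515, 0.24] ang_z 0.177 
cmd-> [559.   31.   90.1] 4.06
dp [0.0, 0.0, 0.2] ang_z 0.0 
cmd-> [559.   31.   50.1] 4.06
```

>>> {"method": "step_arm", "body": {"targets": [{"dp": [0, 0, -0.1], "angular": [0, 0, 0], "fingers": 1}, {"dp": [0, 0, -0.35], "angular": [0, 0, 0.05], "fingers": 1}, {"dp": [-0.08, 0.03, -0.55], "angular": [0, 0, 0.1], "fingers": 1}, {"dp": [-0.22, 0.09, -0.65], "angular": [0, 0, 0.15], "fingers": 1}, {"dp": [-0.38, 0.16, -0.65], "angular": [0, 0, 0.2], "fingers": 1}, {"dp": [-0.52, 0.22, -0.65], "angular": [0, 0, 0.25], "fingers": 1}, {"dp": [-0.613, 0.255, -0.65], "angular": [0, 0, 0.3], "fingers": 1}, {"dp": [-0.613, 0.255, -0.65], "angular": [0, 0, 0.3], "fingers": 1}]}}

```text
time: 9.1
tool_pos: [520.1, 128.8, 137.9]
tcp_rot: [180.0, 0.0, 35.8]
ft_force: [0.2, 0.1, 0.8]
finger_gap: 24.9
grip_force: 24.7
```

>>> {"method": "step_arm", "body": {"targets": [{"dp": [-0.02, 0.08, 0], "angular": [0, 0, 0.04], "fingers": 1}, {"dp": [-0.06, 0.22, 0], "angular": [0, 0, 0.08], "fingers": 1}, {"dp": [-0.1, 0.37, 0], "angular": [0, 0, 0.13], "fingers": 1}, {"dp": [-0.132, 0.5, 0.02], "angular": [0, 0, 0.177], "fingers": 1}, {"dp": [-0.132, 0.515, 0.1], "angular": [0, 0, 0.177], "fingers": 1}, {"dp": [-0.132, 0.515, 0.2], "angular": [0, 0, 0.177], "fingers": 1}, {"dp": [-0.132, 0.515, 0.24], "angular": [0, 0, 0.177], "fingers": 1}, {"dp": [-0.132, 0.515, 0.24], "angular": [0, 0, 0.177], "fingers": 1}]}}

```text
time: 10.1
tool_pos: [557.7, 31.9, 88.6]
tcp_rot: [-180.0, 0.2, 4.2]
ft_force: [-0.6, 0.2, 0.5]
finger_gap: 25.0
grip_force: 24.6
```

```bash
python3 - <<'E'
from h import *
print(sense()['finger_gap'],sense()['tool_pos'])
P=camera_params('wrist');a=snapshot('wrist');cv2.imwrite('pics/w4.png',a)
for n,z in(('well_floor',44),('frame_top',70),('stud',70),('puck0_center',53)):
    for r in pinpoint('wrist',n)[:1]: print(n,np.round(r['at']),round(r['conf'],2),at_z('wrist',r['at'],z,P).round(1))
E
```

```text
24.980725025153856 [557.69741421  31.87724478  88.5863218 ]
well_floor [326. 164.] 0.97 [598.1  32.5  44. ]
frame_top [331. 172.] 0.7 [598.9  30.2  70. ]
stud [  2. 266.] 0.16 [518.2 244.8  70. ]
puck0_center [307. 108.] 0.97 [633.9  46.9  53. ]
```

View pics/w4.png

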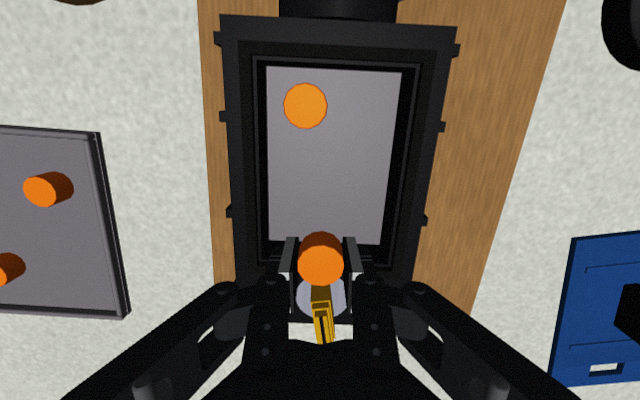

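The puck is held at (321,259) over the well. Puck0 is at (305,106), and the well centre comes out at about (598.5,32).

>>> {"method": "step_arm", "body": {"targets": [{"dp": [0.01, 0, 0.08], "angular": [0, 0, 0], "fingers": 1}, {"dp": [0.01, 0, 0.16], "angular": [0, 0, 0], "fingers": 1}, {"dp": [0.01, 0, 0.2], "angular": [0, 0, 0], "fingers": 1}, {"dp": [0.01, 0, 0.205], "angular": [0, 0, 0], "fingers": 1}, {"dp": [0.01, 0, 0.205], "angular": [0, 0, 0], "fingers": 0.55}, {"dp": [0.01, 0, 0.205], "angular": [0, 0, 0], "fingers": 0.55}, {"dp": [0.01, 0, 0.1], "angular": [0, 0, 0], "fingers": 0.55}, {"dp": [0.01, 0, -0.1], "angular": [0, 0, 0], "fingers": 0.55}]}}

```text
time: 11.35
tool_pos: [559.5, 31.2, 109.2]
tcp_rot: [-180.0, 0.2, 4.1]
ft_force: [0.6, -0.1, 0.9]
finger_gap: 38.3
grip_force: 0.0
```

```bash
python3 - <<'E'
from h import *
P=camera_params('wrist');a=snapshot('wrist');cv2.imwrite('pics/w5.png',a)
w4=cv2.imread('pics/w4.png')
json.dump([561.0,31.1,110.1,4.06],open(C,'w'))
for c,n,m in blobs(a,*OR,100): print(c.round(),n,at_z('wrist',c,58,P).round(1))
print(sense()['tool_pos'],sense()['finger_gap'])
mv(555,125,138,45)
mv(555.5,255.4,62,89.9)
mv(555.5,255.4,9,89.9)
E
```

```text
[304. 109.] 1057 [634.6  48.8  58. ]
[ 60. 187.] 680 [567.7 223.   58. ]
[320. 219.] 868 [555.6  32.2  58. ]
[ 14. 264.] 528 [498.4 275.5  58. ]
[563.73450569  31.08908688 116.88904204] 38.82431558187801
dp [0.003, -0.47, -0.14] ang_z -0.227 
cmd-> [554.9 124.9 138.1] 44.92
dp [0.463, -0.46, 0.38] ang_z -0.25 
cmd-> [555.5 255.4  62.1] 89.92
dp [-0.0, -0.0, 0.265] ang_z 0.0 
cmd-> [555.5 255.4   9.1] 89.92
```

>>> {"method": "step_arm", "body": {"targets": [{"dp": [0, -0.08, -0.14], "angular": [0, 0, -0.04], "fingers": 0.5}, {"dp": [0, -0.2, -0.14], "angular": [0, 0, -0.09], "fingers": 0.5}, {"dp": [0.003, -0.35, -0.14], "angular": [0, 0, -0.14], "fingers": 0.5}, {"dp": [0.003, -0.47, -0.14], "angular": [0, 0, -0.19], "fingers": 0.5}, {"dp": [0.1, -0.58, -0.14], "angular": [0, 0, -0.24], "fingers": 0.5}, {"dp": [0.1, -0.75, -0.1], "angular": [0, 0, -0.29], "fingers": 0.5}, {"dp": [0.05, -0.92, 0], "angular": [0, 0, -0.35], "fingers": 0.5}, {"dp": [0.05, -0.92, 0], "angular": [0, 0, -0.41], "fingers": 0.5}]}}

```text
time: 12.4
tool_pos: [556.0, 217.5, 108.3]
tcp_rot: [-179.8, 0.0, 78.3]
ft_force: [0.8, -0.8, -0.5]
finger_gap: 42.5
grip_force: 0.0
```

```bash
python3 - <<'E'
from h import *
R=Ro.from_euler('xyz',[180,0,4.06],degrees=True)
n=np.array([561.0,31.1,110.1])+R.apply(np.array([.05,-.92,0])*200);json.dump([*n.tolist(),4.06+.41*180],open(C,'w'))
s=sense();print(n,s['tool_pos'],s['tcp_rot'])
P=camera_params('wrist');a=snapshot('wrist')
for c,n,m in blobs(a,*OR,100): print(c.round(),n,at_z('wrist',c,23,P).round(1),at_z('wrist',c,14,P).round(1))
mv(555.5,255.4,60,89.9)
mv(555.5,255.4,9,89.9)
E
```

```text
[557.94750547 215.34625445 110.1       ] [555.96083276 217.45807862 108.34298183] [-1.79846456e+02  3.89820327e-02  7.82637974e+01]
[285.  76.] 919 [549.  321.8  23. ] [548.  322.7  14. ]
[191. 105.] 836 [472.5 316.   23. ] [468.5 316.7  14. ]
[310. 160.] 700 [554.2 255.5  23. ] [553.5 253.7  14. ]
[439. 373.] 124 [641.5  -5.8  23. ] [644.2 -17.9  14. ]
dp [0.193, -0.054, 0.25] ang_z -0.067 
cmd-> [555.5 255.4  60.1] 89.92
dp [0.0, -0.0, 0.255] ang_z 0.0 
cmd-> [555.5 255.4   9.1] 89.92
```

>>> {"method": "step_arm", "body": {"targets": [{"dp": [0.1, -0.03, 0.05], "angular": [0, 0, -0.04], "fingers": 0.5}, {"dp": [0.193, -0.05, 0.15], "angular": [0, 0, -0.067], "fingers": 0.5}, {"dp": [0.193, -0.05, 0.25], "angular": [0, 0, -0.067], "fingers": 0.5}, {"dp": [0.193, -0.05, 0.38], "angular": [0, 0, -0.067], "fingers": 0.5}, {"dp": [0.193, -0.05, 0.47], "angular": [0, 0, -0.067], "fingers": 0.5}, {"dp": [0.193, -0.05, 0.505], "angular": [0, 0, -0.067], "fingers": 0.5}, {"dp": [0.193, -0.05, 0.505], "angular": [0, 0, -0.067], "fingers": 0.5}, {"dp": [0.193, -0.05, 0.505], "angular": [0, 0, -0.067], "fingers": 1}]}}

```text
time: 13.45
tool_pos: [557.2, 255.4, 10.2]
tcp_rot: [179.9, -0.0, 89.8]
ft_force: [0.8, -0.3, 1.1]
finger_gap: 25.6
grip_force: 2.0
```

```bash
python3 - <<'E'
from h import *
s=sense();print(s['tool_pos'],s['ft_force'],s['finger_gap'])
mv(570,165,130,50)
mv(598,33,95,4)
mv(598,33,50,4)
E
```

```text
[557.22049396 255.40717326  10.2389601 ] [ 0.82239018 -0.33207447  1.08191047] 25.644375100976244
dp [-0.452, 0.073, -0.605] ang_z 0.222 
cmd-> [570.  164.9 130.1] 49.96
dp [-0.415, 0.532, 0.175] ang_z 0.255 
cmd-> [598.   32.9  95.1] 4.06
dp [-0.0, -0.0, 0.225] ang_z 0.0 
cmd-> [598.   32.9  50.1] 4.06
```

>>> {"method": "step_arm", "body": {"targets": [{"dp": [0, 0, 0], "angular": [0, 0, 0], "fingers": 1}, {"dp": [0, 0, -0.1], "angular": [0, 0, 0], "fingers": 1}, {"dp": [0, 0, -0.3], "angular": [0, 0, 0.03], "fingers": 1}, {"dp": [-0.08, 0.01, -0.5], "angular": [0, 0, 0.08], "fingers": 1}, {"dp": [-0.2, 0.03, -0.605], "angular": [0, 0, 0.13], "fingers": 1}, {"dp": [-0.33, 0.05, -0.605], "angular": [0, 0, 0.18], "fingers": 1}, {"dp": [-0.452, 0.073, -0.605], "angular": [0, 0, 0.222], "fingers": 1}, {"dp": [-0.452, 0.073, -0.605], "angular": [0, 0, 0.222], "fingers": 1}]}}

```text
time: 14.45
tool_pos: [571.4, 163.5, 132.0]
tcp_rot: [179.9, -0.1, 49.7]
ft_force: [-0.2, 1.1, -1.1]
finger_gap: 24.7
grip_force: 24.6
```

>>> {"method": "step_arm", "body": {"targets": [{"dp": [-0.06, 0.08, 0], "angular": [0, 0, 0.05], "fingers": 1}, {"dp": [-0.17, 0.22, 0], "angular": [0, 0, 0.1], "fingers": 1}, {"dp": [-0.3, 0.38, 0], "angular": [0, 0, 0.15], "fingers": 1}, {"dp": [-0.4, 0.51, 0], "angular": [0, 0, 0.2], "fingers": 1}, {"dp": [-0.415, 0.532, 0.05], "angular": [0, 0, 0.255], "fingers": 1}, {"dp": [-0.415, 0.532, 0.13], "angular": [0, 0, 0.255], "fingers": 1}, {"dp": [-0.415, 0.532, 0.175], "angular": [0, 0, 0.255], "fingers": 1}, {"dp": [-0.415, 0.532, 0.175], "angular": [0, 0, 0.255], "fingers": 1}]}}

```text
time: 15.45
tool_pos: [597.3, 33.7, 93.7]
tcp_rot: [-180.0, 0.1, 4.2]
ft_force: [-0.6, 0.6, -0.8]
finger_gap: 24.6
grip_force: 24.6
```

>>> {"method": "step_arm", "body": {"targets": [{"dp": [0, 0, 0.08], "angular": [0, 0, 0], "fingers": 1}, {"dp": [0, 0, 0.17], "angular": [0, 0, 0], "fingers": 1}, {"dp": [0, 0, 0.215], "angular": [0, 0, 0], "fingers": 1}, {"dp": [0, 0, 0.225], "angular": [0, 0, 0], "fingers": 1}, {"dp": [0, 0, 0.225], "angular": [0, 0, 0], "fingers": 0.55}, {"dp": [0, 0, 0.225], "angular": [0, 0, 0], "fingers": 0.55}, {"dp": [0, 0, 0.12], "angular": [0, 0, 0], "fingers": 0.55}, {"dp": [0, 0, -0.1], "angular": [0, 0, 0], "fingers": 0.55}]}}

```text
time: 16.45
tool_pos: [596.9, 32.7, 115.0]
tcp_rot: [-180.0, 0.2, 3.9]
ft_force: [1.4, -0.0, -1.2]
finger_gap: 38.5
grip_force: 0.0
```

```bash
python3 - <<'E'
from h import *
json.dump([598,32.9,115.1,4.06],open(C,'w'))
s=sense();print(s['tool_pos'],s['ft_force'],s['finger_gap'])
mv(440,23,195,4)
E
```

```text
[596.93760386  32.7041916  114.96654113] [ 1.43303649 -0.04551624 -1.23125704] 38.5456864002633
dp [-0.792, -0.007, -0.4] ang_z 0.0 
cmd-> [439.9  23.1 195.1] 4.06
```

>>> {"method": "step_arm", "body": {"targets": [{"dp": [-0.05, 0, -0.1], "angular": [0, 0, 0], "fingers": 0.55}, {"dp": [-0.15, 0, -0.25], "angular": [0, 0, 0], "fingers": 0.55}, {"dp": [-0.35, -0.003, -0.38], "angular": [0, 0, 0], "fingers": 0.55}, {"dp": [-0.6, -0.007, -0.4], "angular": [0, 0, 0], "fingers": 0.55}, {"dp": [-0.75, -0.007, -0.4], "angular": [0, 0, 0], "fingers": 0.55}, {"dp": [-0.792, -0.007, -0.4], "angular": [0, 0, 0], "fingers": 0.55}, {"dp": [-0.792, -0.007, -0.4], "angular": [0, 0, 0], "fingers": 0.55}, {"dp": [-0.792, -0.007, -0.4], "angular": [0, 0, 0], "fingers": 0.55}]}}

```text
time: 17.45
tool_pos: [441.3, 23.2, 195.6]
tcp_rot: [180.0, -0.0, 3.9]
ft_force: [0.3, -0.1, 0.1]
finger_gap: 38.4
grip_force: 0.0
```

```bash
python3 - <<'E'
from h import *
s=sense();print(s['tool_pos'],s['tcp_rot'])
P=camera_params('wrist');a=snapshot('wrist');cv2.imwrite('pics/w6.png',a)
for n,z in(('well_floor',44),('frame_top',70),('stud',70)):
    for r in pinpoint('wrist',n)[:1]: print(n,np.round(r['at']),round(r['conf'],2),at_z('wrist',r['at'],z,P).round(1))
for c,n,m in blobs(a,*OR,100): print(c.round(),n,at_z('wrist',c,58,P).round(1))
for c,n,m in blobs(a,(0,0,130),(179,60,255),20,900):
    p=np.argwhere(m)[:,::-1];print('wh',c.round(1),n,at_z('wrist',c,70,P).round(1),cv2.minAreaRect(p.astype(np.float32)))
for r in masks_of('wrist','fastener')[:1]:
    p=np.argwhere(r['pixels'])[:,::-1]; print(r['at'],len(p),cv2.minAreaRect(p.astype(np.float32)))
x,y=map(int,proj('wrist',[560,31,75],P));print(x,y)
E
```

```text
[441.26948631  23.21411524 195.5782386 ] [ 1.79996589e+02 -4.98297947e-02  3.94937410e+00]
well_floor [322.  13.] 0.83 [597.6  33.7  44. ]
frame_top [328.   3.] 0.76 [598.4  28.8  70. ]
stud [325. 116.] 0.81 [508.9  25.   70. ]
[322.  12.] 656 [595.2  33.8  58. ]
[36. 51.] 518 [546.7 289.2  58. ]
[321.  59.] 662 [558.3  32.4  58. ]
[ 59. 128.] 405 [478.7 284.7  58. ]
wh [280.2 113. ] 82 [508.7  66.4  70. ] ((280.478271484375, 112.99905395507812), (25.10671615600586, 3.084043025970459), 2.4895529747009277)
wh [362.3 116.6] 79 [510.8  -9.6  70. ] ((362.5, 116.5), (3.0, 25.0), 90.0)
wh [555.  226.9] 185 [ 412.8 -226.2   70. ] ((554.9938354492188, 226.94509887695312), (8.061501502990723, 22.96976089477539), 83.6598129272461)
wh [412.  280.5] 347 [336.1 -87.   70. ] ((413.3117980957031, 281.8470458984375), (46.31464385986328, 12.581965446472168), 12.528807640075684)
wh [452.1 276.5] 36 [ 344.5 -131.2   70. ] ((451.8711242675781, 277.1649169921875), (3.9598500728607178, 10.153462409973145), 23.96249008178711)
wh [270.  277.2] 29 [329.4  73.9  70. ] ((269.0, 278.0), (6.0, 6.0), -0.0)
wh [370.7 277. ] 24 [337.5 -39.6  70. ] ((371.5, 277.5), (5.0, 5.0), 90.0)
[323.1, 114.1] 573 ((321.6878967285156, 116.0870132446289), (37.89028549194336, 15.7669038772583), 83.8844985961914)
322 53
```

View pics/w6.png

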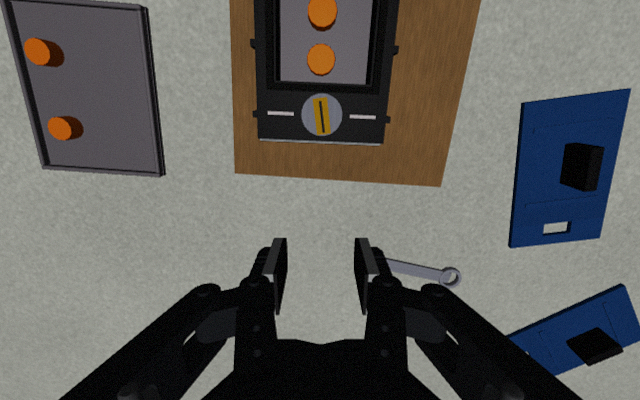

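The wrist view shows both placed pucks flat in the well at (322,12) and (321,59). The wing is at (321,115), tilted a little from the lamp's x, and the white lines are at (280,113) and (362,117).

```bash
python3 - <<'E'
from h import *
P=camera_params('wrist');a=cv2.imread('pics/w6.png')
roi=a[85:145,290:355]
h=cv2.cvtColor(a,cv2.COLOR_BGR2HSV); 
yel=cv2.inRange(h,np.array((17,130,60)),np.array((32,255,255)));yel[:85]=0;yel[145:]=0;yel[:,:290]=0;yel[:,355:]=0
hull=cv2.convexHull(np.argwhere(yel)[:,::-1].astype(np.int32));hm=np.zeros((400,640),np.uint8);cv2.fillConvexPoly(hm,hull,1)
hm=cv2.erode(hm,np.ones((3,3)))
d=np.argwhere((hm>0)&(h[...,2]<60))[:,::-1];print(len(d))
W=np.array([at_z('wrist',p,102,P)[:2] for p in d],np.float32)
vx,vy,x0,y0=cv2.fitLine(W,cv2.DIST_HUBER,0,.01,.01).ravel();print('slot',np.degrees(np.arctan2(vy,vx)),x0,y0,np.ptp(W,axis=0))
# disc
g=((h[...,1]<60)&(h[...,2]>90)).astype(np.uint8);g[:85]=0;g[145:]=0;g[:,:298]=0;g[:,346:]=0
p=np.argwhere(g|(hm>0))[:,::-1].astype(np.int32);c,r=cv2.minEnclosingCircle(p);print('disc',c,r,at_z('wrist',c,70,P))
cv2.imwrite('pics/z6.png',cv2.resize(a[80:150,260:385],None,fx=6,fy=6,interpolation=cv2.INTER_CUBIC))
E
```

```text
228
slot 89.00795 493.38043 32.828102 [30.337982 22.646103]
disc (322.3193664550781, 123.74476623535156) 30.408742904663086 [500.91665845  26.96437391  70.        ]
```

View pics/z6.png

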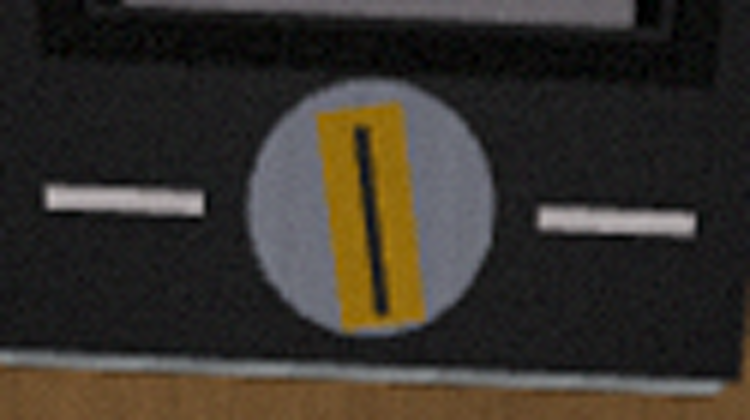

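```bash
python3 - <<'E'
from h import *
P=camera_params('wrist')
f=lambda x,y,z:at_z('wrist',(260+x/6-.4,80+y/6-.4),z,P)
p,q=f(361,128,102),f(382,313,102);d=p-q;print('slot',p,q,(p+q)/2,np.degrees(np.arctan2(d[1],d[0])))
print('disc',f(371.5,208,70))
p,q=f(45,197,70),f(695,224,70);d=p-q;print('lines',(p+q)/2,np.degrees(np.arctan2(d[1],d[0]))-90)
E
```

```text
slot [521.10394177  30.65720195 102.        ] [497.13191979  26.10792471 102.        ] [509.11793078  28.38256333 102.        ] 10.745493665888285
disc [509.35298536  28.31021036  70.        ]
lines [508.97113943  28.39618168  70.        ] 1.6633106894074388
```

```bash
python3 - <<'E'
from h import *
mv(509.2,28.4,79,10.75)
E
```

```text
dp [0.348, -0.002, 0.58] ang_z -0.037 
cmd-> [509.3  28.4  79.1] 10.72
```

>>> {"method": "step_arm", "body": {"targets": [{"dp": [0.08, 0, 0.05], "angular": [0, 0, -0.037], "fingers": 0.55}, {"dp": [0.22, 0, 0.15], "angular": [0, 0, -0.037], "fingers": 0.55}, {"dp": [0.33, -0.002, 0.25], "angular": [0, 0, -0.037], "fingers": 0.55}, {"dp": [0.348, -0.002, 0.32], "angular": [0, 0, -0.037], "fingers": 0.55}, {"dp": [0.348, -0.002, 0.42], "angular": [0, 0, -0.037], "fingers": 0.55}, {"dp": [0.348, -0.002, 0.52], "angular": [0, 0, -0.037], "fingers": 0.55}, {"dp": [0.348, -0.002, 0.57], "angular": [0, 0, -0.037], "fingers": 0.55}, {"dp": [0.348, -0.002, 0.58], "angular": [0, 0, -0.037], "fingers": 0.55}]}}

```text
time: 18.7
tool_pos: [509.1, 28.4, 78.6]
tcp_rot: [-180.0, 0.1, 10.6]
ft_force: [-0.4, -0.8, -0.7]
finger_gap: 38.7
grip_force: 0.0
```

>>> {"method": "step_arm", "body": {"newtons": 40, "targets": [{"dp": [0, 0, 0], "angular": [0, 0, 0], "fingers": 1}, {"dp": [0, 0, 0], "angular": [0, 0, 0], "fingers": 1}, {"dp": [0, 0, 0], "angular": [0, 0, 0], "fingers": 1}, {"dp": [0, 0, 0], "angular": [0, 0, 0], "fingers": 1}, {"dp": [0, 0, 0], "angular": [0, 0, -0.03], "fingers": 1}, {"dp": [0, 0, 0], "angular": [0, 0, -0.08], "fingers": 1}, {"dp": [0, 0, 0], "angular": [0, 0, -0.13], "fingers": 1}, {"dp": [0, 0, 0], "angular": [0, 0, -0.15], "fingers": 1}]}}

```text
time: 19.7
tool_pos: [510.6, 27.0, 80.3]
tcp_rot: [179.8, -0.0, 37.8]
ft_force: [-0.0, -6.5, 1.0]
finger_gap: 10.7
grip_force: 42.6
```

```bash
python3 - <<'E'
from h import *
s=sense();print(s['tool_pos'],s['tcp_rot'],s['ft_force'],s['wrist_torque'],s['finger_gap'])
E
```

```text
[510.57927755  27.03992213  80.3053278 ] [ 1.79836046e+02 -8.34124177e-03  3.77859210e+01] [-0.03692539 -6.53305704  0.9841486 ] [-0.99304631  0.1274226  -0.08097624] 10.681388869871776
```

>>> {"method": "step_arm", "body": {"targets": [{"dp": [0, 0, 0], "angular": [0, 0, -0.05], "fingers": 1}, {"dp": [0, 0, 0], "angular": [0, 0, -0.1], "fingers": 1}, {"dp": [0, 0, 0], "angular": [0, 0, -0.15], "fingers": 1}, {"dp": [0, 0, 0], "angular": [0, 0, -0.2], "fingers": 1}, {"dp": [0, 0, 0], "angular": [0, 0, -0.25], "fingers": 1}, {"dp": [0, 0, 0], "angular": [0, 0, -0.29], "fingers": 1}, {"dp": [0, 0, 0], "angular": [0, 0, -0.301], "fingers": 1}, {"dp": [0, 0, 0], "angular": [0, 0, -0.301], "fingers": 1}]}}

```text
time: 20.7
tool_pos: [510.7, 26.9, 80.3]
tcp_rot: [179.9, 0.1, 91.8]
ft_force: [1.2, -6.4, 0.1]
finger_gap: 10.4
grip_force: 42.5
```

>>> {"method": "step_arm", "body": {"targets": [{"dp": [0, 0, 0], "angular": [0, 0, 0], "fingers": 1}, {"dp": [0, 0, 0], "angular": [0, 0, 0], "fingers": 0.6}, {"dp": [0, 0, 0], "angular": [0, 0, 0], "fingers": 0.6}, {"dp": [0, 0, -0.03], "angular": [0, 0, 0], "fingers": 0.6}, {"dp": [0, 0, -0.15], "angular": [0, 0, 0], "fingers": 0.6}, {"dp": [-0.1, 0, -0.35], "angular": [0, 0, 0.05], "fingers": 0.6}, {"dp": [-0.2, 0.1, -0.55], "angular": [0, 0, 0.1], "fingers": 0.6}, {"dp": [-0.3, 0.2, -0.65], "angular": [0, 0, 0.15], "fingers": 0.6}]}}

```text
time: 21.7
tool_pos: [553.3, -30.8, 212.9]
tcp_rot: [179.8, -0.1, 64.5]
ft_force: [1.2, -0.4, -0.6]
finger_gap: 34.4
grip_force: 0.0
```

```bash
python3 - <<'E'
from h import *
yaw=10.72+27+54.18
R=Ro.from_euler('xyz',[180,0,yaw],degrees=True)
n=np.array([509.3,28.4,79.1])+R.apply(np.array([-.3,.2,-.65])*200);json.dump([*n.tolist(),yaw-27],open(C,'w'))
s=sense();print(n,yaw-27,s['tool_pos'],s['tcp_rot'],s['finger_gap'])
P=camera_params('wrist');a=snapshot('wrist')
print(proj('wrist',[509,28,90],P))
mv(450,-60,320,14)
E
```

```text
[551.26731934 -30.24080582 209.1       ] 64.9 [553.29580578 -30.82969441 212.88013363] [ 1.79750293e+02 -8.62075420e-02  6.45195416e+01] 34.36167108596634
[252.9931703 154.3879576]
dp [-0.35, -0.395, -0.555] ang_z 0.283 
cmd-> [450.  -60.1 320.1] 13.96
```

```bash
python3 - <<'E'
from h import *
P=camera_params('wrist');a=snapshot('wrist')
x,y=proj('wrist',[509,28,85],P).astype(int);x0,y0=x-60,y-40;print(x0,y0,sense()['tool_pos'])
cv2.imwrite('pics/z7.png',cv2.resize(a[y0:y0+80,x0:x0+120],None,fx=6,fy=6,interpolation=cv2.INTER_CUBIC))
np.save('P7.npy',P,allow_pickle=True)
E
```

```text
190 112 [554.66087376 -32.10745126 213.14751421]
```

View pics/z7.png

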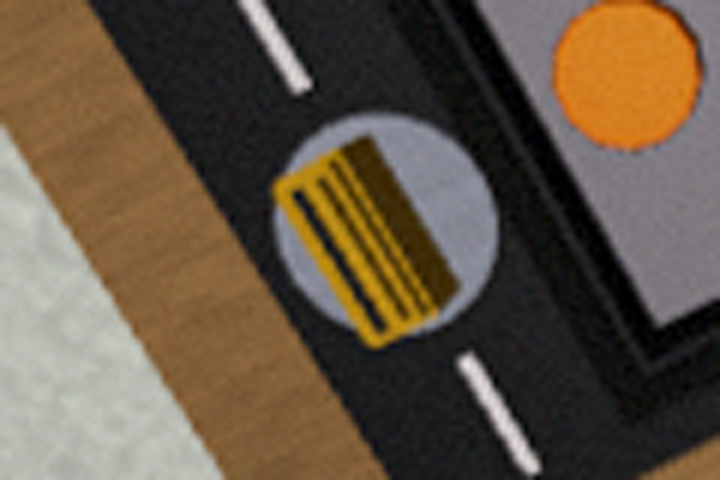

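```bash
python3 - <<'E'
from h import *
P=np.load('P7.npy',allow_pickle=True).item()
f=lambda x,y,z:at_z('wrist',(190+x/6-.4,112+y/6-.4),z,P)
for p,q in((f(298,192,102),f(382,332,102)),(f(250,0,70),f(537,472,70)),(f(303,91,70),f(465,355,70))):
    d=p-q;print((p+q)/2,np.degrees(np.arctan2(d[1],d[0])))
E
```

```text
[509.60946709  28.20081464 102.        ] 90.95532295737746
[510.14775073  24.28157142  70.        ] 91.91842401417429
[509.770823    28.40054749  70.        ] 92.15299722384702
```

>>> {"method": "step_arm", "body": {"targets": [{"dp": [-0.05, -0.06, -0.08], "angular": [0, 0, 0.04], "fingers": 0.6}, {"dp": [-0.15, -0.17, -0.25], "angular": [0, 0, 0.08], "fingers": 0.6}, {"dp": [-0.27, -0.3, -0.42], "angular": [0, 0, 0.13], "fingers": 0.6}, {"dp": [-0.35, -0.395, -0.555], "angular": [0, 0, 0.18], "fingers": 0.6}, {"dp": [-0.35, -0.395, -0.555], "angular": [0, 0, 0.23], "fingers": 0.6}, {"dp": [-0.35, -0.395, -0.555], "angular": [0, 0, 0.283], "fingers": 0.6}, {"dp": [-0.35, -0.395, -0.555], "angular": [0, 0, 0.283], "fingers": 0.6}, {"dp": [-0.35, -0.395, -0.555], "angular": [0, 0, 0.283], "fingers": 0.6}]}}

```text
time: 22.8
tool_pos: [450.0, -59.6, 319.6]
tcp_rot: [-180.0, 0.0, 14.1]
ft_force: [0.0, -0.8, -0.0]
finger_gap: 34.3
grip_force: 0.0
```

```bash
python3 - <<'E'
from h import *
mv(400,-250,280,12)
E
```

```text
dp [-0.472, 0.861, 0.201] ang_z 0.011 
cmd-> [ 400.  -250.   279.9] 11.98
```

The slot points at 91.0° and the white lines at about 92.0°, so the wing is aligned to within 1°. Next is the cover.

>>> {"method": "step_arm", "body": {"targets": [{"dp": [-0.08, 0.13, 0.03], "angular": [0, 0, 0.011], "fingers": 0.6}, {"dp": [-0.22, 0.4, 0.09], "angular": [0, 0, 0.011], "fingers": 0.6}, {"dp": [-0.37, 0.68, 0.16], "angular": [0, 0, 0.011], "fingers": 0.6}, {"dp": [-0.472, 0.861, 0.201], "angular": [0, 0, 0.011], "fingers": 0.6}, {"dp": [-0.472, 0.861, 0.201], "angular": [0, 0, 0.011], "fingers": 0.6}, {"dp": [-0.472, 0.861, 0.201], "angular": [0, 0, 0.011], "fingers": 0.6}, {"dp": [-0.472, 0.861, 0.201], "angular": [0, 0, 0.011], "fingers": 0.6}, {"dp": [-0.472, 0.861, 0.201], "angular": [0, 0, 0.011], "fingers": 0.6}]}}

```text
time: 23.8
tool_pos: [400.4, -249.0, 280.3]
tcp_rot: [180.0, -0.0, 12.0]
ft_force: [-0.4, -0.7, -0.4]
finger_gap: 34.3
grip_force: 0.0
```

```bash
cat > cov.py <<'E'
from h import *
P=camera_params('wrist');a=snapshot('wrist');cv2.imwrite('pics/w8.png',a)
for n,z in(('cover_handle',26),('cover_slot',0)):
    for r in pinpoint('wrist',n): print(n,np.round(r['at']),round(r['conf'],2),at_z('wrist',r['at'],z,P).round(1))
h=cv2.cvtColor(a,cv2.COLOR_BGR2HSV);hp=proj('wrist',[476,-270,6],P);print('hp',hp,h[int(hp[1]),int(hp[0])-25])
best=None
for c,n,m in blobs(a,(100,110,25),(125,255,255),2000):
    if np.hypot(*(c-hp))<40: best=m
c=cv2.findContours(best.astype(np.uint8),cv2.RETR_EXTERNAL,cv2.CHAIN_APPROX_NONE)[0];c=max(c,key=len)[:,0]
pts=np.array([at_z('wrist',p,6,P)[:2] for p in c],np.float32);print('plate',cv2.minAreaRect(pts))
E
python3 cov.py
```

```text
cover_handle [383. 288.] 0.89 [ 206.6 -397.8   26. ]
cover_handle [350. 109.] 0.59 [ 476.8 -272.1   26. ]
cover_slot [336. 294.] 0.84 [ 158.7 -328.6    0. ]
cover_slot [341. 171.] 0.67 [ 384.5 -284.1    0. ]
hp [346.71981412 108.80252742] [109 193  82]
plate ((455.71893310546875, -275.8283996582031), (186.61656188964844, 114.77706146240234), 11.491312026977539)
```

```bash
python3 - <<'E'
from h import *
P=camera_params('wrist');a=cv2.imread('pics/w8.png')
b=a[60:200,280:430];cv2.imwrite('pics/z8.png',cv2.resize(b,None,fx=4.2,fy=4.2,interpolation=cv2.INTER_CUBIC))
for X in((390.4,-289.1,3),(476.6,-271.6,42)): print((proj('wrist',X,P)-[280,60])*4.2)
E
```

```text
[274.030607   453.45148478]
[295.08868877 206.54702427]
```

View pics/z8.png

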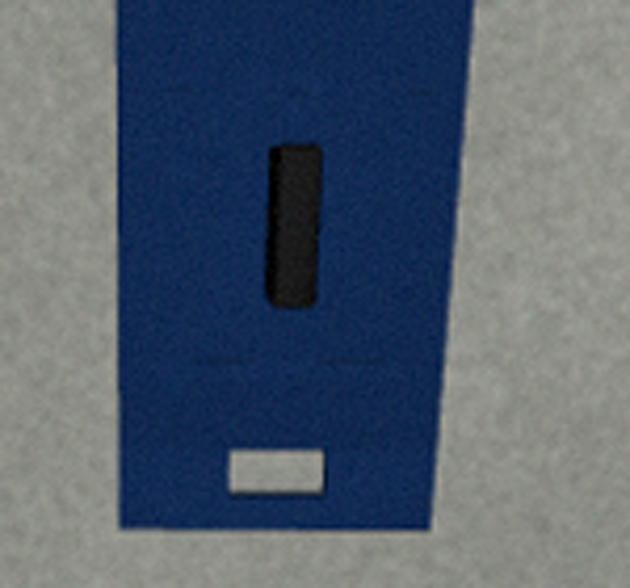

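```bash
python3 - <<'E'
from h import *
P=camera_params('wrist')
f=lambda x,y,z:at_z('wrist',(280+x/4.2-.4,60+y/4.2-.4),z,P)[:2]
tl,tr,bl,br=[f(x,y,42) for x,y in((282,145),(321,145),(278,305),(316,305))]
h=(tl+tr+bl+br)/4;d=(tl+tr-bl-br);print('handle',h,np.degrees(np.arctan2(d[1],d[0])),np.linalg.norm(d)/2)
s=f(276.5,471.5,6);s2=f(276.5,471.5,0);print('slot',s,s2)
for q in(s,s2): e=h-q;print(np.hypot(*e),np.degrees(np.arctan2(e[1],e[0])))
json.dump([400.0,-250.0,279.9,11.98],open(C,'w'))
u=np.array([np.cos(np.radians(11.5)),np.sin(np.radians(11.5))]);print(s+88*u)
E
```

```text
handle [ 471.39124893 -273.67528766] 12.293905576219077 48.08920826580215
slot [ 385.14277898 -290.40831017] [ 383.76819785 -291.26597346]
87.85665945241269 10.979526284423146
89.3713114328612 11.351470787787404
[ 471.37615299 -272.86393194]
```

```bash
python3 - <<'E'
from h import *
mv(471.3,-273.2,80,11.4)
mv(471.3,-273.2,8.5,11.4)
E
```

```text
dp [0.325, 0.187, 0.999] ang_z 0.003 
cmd-> [ 471.3 -273.1   80.1] 11.44
dp [-0.0, 0.0, 0.358] ang_z 0.0 
cmd-> [ 471.3 -273.1    8.5] 11.44
```

>>> {"method": "step_arm", "body": {"targets": [{"dp": [0.06, 0.03, 0.12], "angular": [0, 0, 0.003], "fingers": 0.6}, {"dp": [0.16, 0.09, 0.35], "angular": [0, 0, 0.003], "fingers": 0.6}, {"dp": [0.26, 0.15, 0.6], "angular": [0, 0, 0.003], "fingers": 0.6}, {"dp": [0.325, 0.187, 0.83], "angular": [0, 0, 0.003], "fingers": 0.6}, {"dp": [0.325, 0.187, 0.95], "angular": [0, 0, 0.003], "fingers": 0.6}, {"dp": [0.325, 0.187, 0.999], "angular": [0, 0, 0.003], "fingers": 0.6}, {"dp": [0.325, 0.187, 0.999], "angular": [0, 0, 0.003], "fingers": 0.6}, {"dp": [0.325, 0.187, 0.999], "angular": [0, 0, 0.003], "fingers": 0.6}]}}

```text
time: 24.95
tool_pos: [472.1, -273.7, 81.9]
tcp_rot: [179.9, -0.1, 11.3]
ft_force: [0.1, -0.3, 0.2]
finger_gap: 34.3
grip_force: 0.0
```

>>> {"method": "step_arm", "body": {"newtons": 80, "targets": [{"dp": [0, 0, 0.1], "angular": [0, 0, 0], "fingers": 0.6}, {"dp": [0, 0, 0.22], "angular": [0, 0, 0], "fingers": 0.6}, {"dp": [0, 0, 0.32], "angular": [0, 0, 0], "fingers": 0.6}, {"dp": [0, 0, 0.35], "angular": [0, 0, 0], "fingers": 0.6}, {"dp": [0, 0, 0.358], "angular": [0, 0, 0], "fingers": 0.6}, {"dp": [0, 0, 0.358], "angular": [0, 0, 0], "fingers": 1}, {"dp": [0, 0, 0.358], "angular": [0, 0, 0], "fingers": 1}, {"dp": [0, 0, 0.358], "angular": [0, 0, 0], "fingers": 1}]}}

```text
time: 25.95
tool_pos: [472.1, -273.7, 9.9]
tcp_rot: [179.9, -0.1, 11.3]
ft_force: [-1.4, 0.4, 6.7]
finger_gap: 12.9
grip_force: 78.9
```

```bash
python3 - <<'E'
from h import *
s=sense();print(s['tool_pos'],s['tcp_rot'],s['ft_force'],s['finger_gap'])
mv(490,-200,140,11.44)
mv(560,-30,160,1.9)
E
```

```text
[ 472.1321558  -273.65877074    9.93008168] [ 1.79905653e+02 -9.12722058e-02  1.13318276e+01] [-1.36346276  0.39423373  6.72494137] 12.854864900178413
dp [0.164, -0.34, -0.658] ang_z -0.0 
cmd-> [ 490.  -199.9  140.1] 11.44
dp [0.512, -0.763, -0.1] ang_z 0.053 
cmd-> [560.1 -30.1 160.1] 1.9
```

>>> {"method": "step_arm", "body": {"targets": [{"dp": [0, 0, -0.04], "angular": [0, 0, 0], "fingers": 1}, {"dp": [0, 0, -0.15], "angular": [0, 0, 0], "fingers": 1}, {"dp": [0.02, -0.04, -0.3], "angular": [0, 0, 0], "fingers": 1}, {"dp": [0.06, -0.12, -0.46], "angular": [0, 0, 0], "fingers": 1}, {"dp": [0.11, -0.22, -0.58], "angular": [0, 0, 0], "fingers": 1}, {"dp": [0.15, -0.3, -0.65], "angular": [0, 0, 0], "fingers": 1}, {"dp": [0.164, -0.34, -0.658], "angular": [0, 0, 0], "fingers": 1}, {"dp": [0.164, -0.34, -0.658], "angular": [0, 0, 0], "fingers": 1}]}}

```text
time: 26.95
tool_pos: [489.4, -199.2, 139.0]
tcp_rot: [-179.9, 0.1, 11.4]
ft_force: [0.5, 0.0, -1.9]
finger_gap: 12.8
grip_force: 78.1
```

>>> {"method": "step_arm", "body": {"targets": [{"dp": [0.04, -0.06, -0.02], "angular": [0, 0, 0.01], "fingers": 1}, {"dp": [0.12, -0.18, -0.05], "angular": [0, 0, 0.02], "fingers": 1}, {"dp": [0.22, -0.33, -0.1], "angular": [0, 0, 0.03], "fingers": 1}, {"dp": [0.33, -0.49, -0.1], "angular": [0, 0, 0.04], "fingers": 1}, {"dp": [0.43, -0.64, -0.1], "angular": [0, 0, 0.053], "fingers": 1}, {"dp": [0.49, -0.73, -0.1], "angular": [0, 0, 0.053], "fingers": 1}, {"dp": [0.512, -0.763, -0.1], "angular": [0, 0, 0.053], "fingers": 1}, {"dp": [0.512, -0.763, -0.1], "angular": [0, 0, 0.053], "fingers": 1}]}}

```text
time: 27.95
tool_pos: [559.9, -30.5, 159.1]
tcp_rot: [180.0, 0.1, 1.8]
ft_force: [-0.5, 0.1, -1.8]
finger_gap: 12.7
grip_force: 78.2
```

```bash
python3 - <<'E'
from h import *
s=sense();print(s['tool_pos'],s['tcp_rot'],s['ft_force'],s['finger_gap'])
P=camera_params('wrist');a=snapshot('wrist');cv2.imwrite('pics/w9.png',a)
for r in pinpoint('wrist','cover_slot')[:2]+pinpoint('wrist','cover_handle')[:2]: print(np.round(r['at']),r['conf'],at_z('wrist',r['at'],s['tool_pos'][2]-10,P))
E
```

```text
[559.9127931  -30.51911281 159.14425212] [1.79996056e+02 9.10368105e-02 1.80650002e+00] [-0.50400159  0.12650936 -1.81079356] 12.6880320294796
[316. 353.] 0.57 [469.25787172 -28.69328191 149.14425212]
[322. 263.] 0.66 [544.100731   -30.46499743 149.14425212]
```

View pics/w9.png

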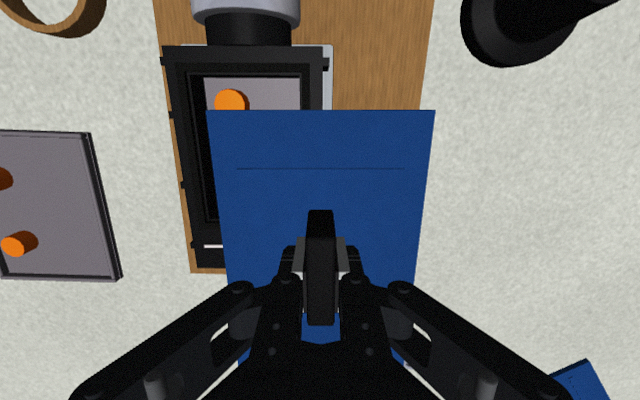

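```bash
python3 - <<'E'
from h import *
P=camera_params('wrist');z=159.1-9.5
for u,v,h in((208,110,6),(435,110,6),(307,210,42),(334,210,42),(321,325,42)): print(at_z('wrist',(u,v),z+h,P).round(1))
# lamp in this view: well floor corners / puck0
print(at_z('wrist',(205,244),70,P), 'hint line left end')
# previous bench view: front edge of plate from handle
E
```

```text
[635.3  29.  155.6]
[638.8 -85.3 155.6]
[597.2 -23.  191.6]
[597.5 -34.6 191.6]
[535.5 -31.  191.6]
[510.33837935  76.8217432   70.        ] hint line left end
```

The wrist view shows the cover held squarely: the front edge runs (208,110) to (435,110), and the handle is between the pads at (320,260). Puck0 is still in the well at (231,100).

```bash
python3 - <<'E'
from h import *
mv(598.3,31.2,125,1.9)
E
```

```text
dp [0.201, -0.3, 0.175] ang_z -0.0 
cmd-> [598.3  31.2 125.1] 1.9
```

>>> {"method": "step_arm", "body": {"targets": [{"dp": [0.03, -0.04, 0.0], "angular": [0, 0, 0], "fingers": 1}, {"dp": [0.09, -0.13, 0.0], "angular": [0, 0, 0], "fingers": 1}, {"dp": [0.16, -0.23, 0.03], "angular": [0, 0, 0], "fingers": 1}, {"dp": [0.195, -0.29, 0.07], "angular": [0, 0, 0], "fingers": 1}, {"dp": [0.201, -0.3, 0.12], "angular": [0, 0, 0], "fingers": 1}, {"dp": [0.201, -0.3, 0.16], "angular": [0, 0, 0], "fingers": 1}, {"dp": [0.201, -0.3, 0.175], "angular": [0, 0, 0], "fingers": 1}, {"dp": [0.201, -0.3, 0.175], "angular": [0, 0, 0], "fingers": 1}]}}

```text
time: 29.1
tool_pos: [598.4, 30.6, 124.8]
tcp_rot: [180.0, 0.0, 1.7]
ft_force: [0.4, -0.5, -2.7]
finger_gap: 12.9
grip_force: 78.2
```

>>> {"method": "step_arm", "body": {"targets": [{"dp": [0, 0, 0], "angular": [0, 0, 0], "fingers": 1}, {"dp": [0, 0, 0], "angular": [0, 0, 0], "fingers": 1}, {"dp": [0, 0, 0], "angular": [0, 0, 0], "fingers": 1}, {"dp": [0, 0, 0], "angular": [0, 0, 0], "fingers": 1}, {"dp": [0, 0, 0], "angular": [0, 0, 0], "fingers": 1}, {"dp": [0, 0, 0], "angular": [0, 0, 0], "fingers": 1}, {"dp": [0, 0, 0], "angular": [0, 0, 0], "fingers": 1}, {"dp": [0, 0, 0], "angular": [0, 0, 0], "fingers": 1}]}}

```text
time: 30.1
tool_pos: [598.7, 31.1, 125.1]
tcp_rot: [-180.0, 0.0, 1.8]
ft_force: [0.0, 0.9, -1.9]
finger_gap: 13.0
grip_force: 78.2
```

```bash
python3 - <<'E'
from h import *
s=sense();print(s['tool_pos'],s['tcp_rot'],s['ft_force'],s['wrist_torque'])
P=camera_params('top');a=snapshot('top');u,v=proj('top',[509,28,110],P).astype(int);print(u,v)
cv2.imwrite('pics/z10.png',np.hstack([cv2.resize(a[v-30:v+30,u-33:u+33],None,fx=6,fy=6,interpolation=cv2.INTER_CUBIC),cv2.resize((w:=snapshot('wrist'))[200:400,210:430],(396,360))]))
E
```

```text
[598.70426126  31.10293705 125.08223388] [-1.79999338e+02  6.88681688e-04  1.79084010e+00] [ 0.02402782  0.89975444 -1.85341932] [ 0.02509186 -0.04412601  0.00904627]
299 205
```

View pics/z10.png

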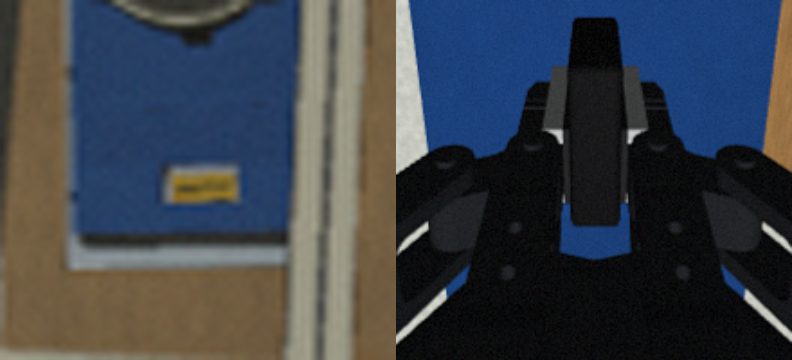

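The top crop (left half) shows the yellow wing visible through the cover's slot, around (205,188). I'll compare its offset with the expected parallax.

```bash
python3 - <<'E'
from h import *
P=camera_params('top');o=np.array([299-33,205-30])
f=lambda X:(proj('top',X,P)-o)*6
print('cam',-np.array(P['R']).T@P['t'])
r=np.radians(1.85);ux=np.array([np.cos(r),np.sin(r)]);uy=np.array([-np.sin(r),np.cos(r)]);S=np.array([509.4,28.35])
def box(hx,hy,z): return np.array([f([*(S+a*hx*ux+b*hy*uy),z]) for a in(-1,1) for b in(-1,1)]).round(0)
for n,b in(('slot top',box(8.5,17.5,121)),('slot bot',box(8.5,17.5,115)),('wing top',box(3.5,12.5,102)),('wing sh',box(6,15,92))): print(n,b.min(0),b.max(0))
E
```

```text
cam [ 425.01321775   -4.23155851 1305.13092814]
slot top [160. 161.] [237. 199.]
slot bot [160. 162.] [237. 200.]
wing top [172. 175.] [226. 191.]
wing sh [167. 171.] [232. 198.]
```

>>> {"method": "step_arm", "body": {"targets": [{"dp": [0, 0.003, 0.02], "angular": [0, 0, 0], "fingers": 1}, {"dp": [0, 0.003, 0.04], "angular": [0, 0, 0], "fingers": 1}, {"dp": [0, 0.003, 0.06], "angular": [0, 0, 0], "fingers": 1}, {"dp": [0, 0.003, 0.085], "angular": [0, 0, 0], "fingers": 1}, {"dp": [0, 0.003, 0.11], "angular": [0, 0, 0], "fingers": 1}, {"dp": [0, 0.003, 0.13], "angular": [0, 0, 0], "fingers": 1}, {"dp": [0, 0.003, 0.15], "angular": [0, 0, 0], "fingers": 1}, {"dp": [0, 0.003, 0.16], "angular": [0, 0, 0], "fingers": 1}]}}

```text
time: 31.2
tool_pos: [598.6, 30.5, 92.7]
tcp_rot: [-180.0, 0.0, 1.8]
ft_force: [0.5, 0.4, -1.8]
finger_gap: 12.7
grip_force: 78.2
```

```bash
python3 - <<'E'
from h import *
s=sense();print(s['tool_pos'],s['tcp_rot'],s['ft_force'],s['wrist_torque'])
E
```

```text
[598.57594689  30.49819646  92.74219732] [-1.79997801e+02  2.04222655e-02  1.79180169e+00] [ 0.54157426  0.38062287 -1.79876761] [-0.0068057   0.02638616  0.00303139]
```

>>> {"method": "step_arm", "body": {"targets": [{"dp": [0, 0, 0.015], "angular": [0, 0, 0], "fingers": 1}, {"dp": [0, 0, 0.03], "angular": [0, 0, 0], "fingers": 1}, {"dp": [0, 0, 0.04], "angular": [0, 0, 0], "fingers": 1}, {"dp": [0, 0, 0.05], "angular": [0, 0, 0], "fingers": 1}, {"dp": [0, 0, 0.06], "angular": [0, 0, 0], "fingers": 1}, {"dp": [0, 0, 0.065], "angular": [0, 0, 0], "fingers": 1}, {"dp": [0, 0, 0.07], "angular": [0, 0, 0], "fingers": 1}, {"dp": [0, 0, 0.07], "angular": [0, 0, 0], "fingers": 1}]}}

```text
time: 32.2
tool_pos: [598.8, 30.5, 80.1]
tcp_rot: [180.0, -0.0, 1.8]
ft_force: [-6.7, 0.3, 7.9]
finger_gap: 12.6
grip_force: 80.0
```

```bash
python3 - <<'E'
from h import *
s=sense();print(s['tool_pos'],s['tcp_rot'],s['ft_force'],s['wrist_torque'])
E
```

```text
[598.7659414   30.49479634  80.08995263] [ 1.79997012e+02 -9.25793925e-03  1.79575394e+00] [-6.69724748  0.27927887  7.86522044] [-0.0445481   0.95896278 -0.01540541]
```

>>> {"method": "step_arm", "body": {"targets": [{"dp": [-0.003, 0, 0], "angular": [0, 0, 0], "fingers": 1}, {"dp": [-0.006, 0, 0], "angular": [0, 0, 0], "fingers": 1}, {"dp": [-0.006, 0, 0.003], "angular": [0, 0, 0], "fingers": 1}, {"dp": [-0.006, 0, 0.006], "angular": [0, 0, 0], "fingers": 1}, {"dp": [-0.006, 0, 0.01], "angular": [0, 0, 0], "fingers": 1}, {"dp": [-0.006, 0, 0.01], "angular": [0, 0, 0], "fingers": 1}, {"dp": [-0.006, 0, 0.01], "angular": [0, 0, 0], "fingers": 1}, {"dp": [-0.006, 0, 0.01], "angular": [0, 0, 0], "fingers": 1}]}}

```text
time: 33.2
tool_pos: [598.8, 30.5, 79.9]
tcp_rot: [180.0, -0.2, 1.8]
ft_force: [-9.5, 0.9, 16.7]
finger_gap: 12.8
grip_force: 81.3
```

```bash
python3 - <<'E'
from h import *
s=sense();print(s['tool_pos'],s['tcp_rot'],s['ft_force'],s['wrist_torque'])
E
```

```text
[598.75743899  30.47125918  79.90285313] [ 1.79989695e+02 -1.62851997e-01  1.79650701e+00] [-9.47748073  0.85763708 16.6843009 ] [ 0.00753801  1.30479535 -0.02814092]
```

>>> {"method": "step_arm", "body": {"targets": [{"dp": [-0.004, 0, 0.002], "angular": [0, 0, 0], "fingers": 1}, {"dp": [-0.008, 0, 0.004], "angular": [0, 0, 0], "fingers": 1}, {"dp": [-0.008, 0, 0.005], "angular": [0, 0, 0], "fingers": 1}, {"dp": [-0.008, 0, 0.005], "angular": [0, 0, 0], "fingers": 1}, {"dp": [-0.008, 0, 0.005], "angular": [0, 0, 0], "fingers": 1}, {"dp": [-0.008, 0, 0.005], "angular": [0, 0, 0], "fingers": 1}, {"dp": [-0.008, 0, 0.005], "angular": [0, 0, 0], "fingers": 1}, {"dp": [-0.008, 0, 0.005], "angular": [0, 0, 0], "fingers": 1}]}}

```text
time: 34.2
tool_pos: [598.8, 30.5, 79.9]
tcp_rot: [180.0, -0.4, 1.8]
ft_force: [-1.9, 0.7, 15.9]
finger_gap: 12.8
grip_force: 81.1
```

```bash
python3 - <<'E'
from h import *
s=sense();print(s['tool_pos'],s['tcp_rot'],s['ft_force'],s['wrist_torque'])
P=camera_params('wrist');a=snapshot('wrist');b=snapshot('scene')
u,v=proj('scene',[560,30,75]).astype(int);print(u,v)
cv2.imwrite('pics/z11.png',np.hstack([a,cv2.resize(b[v-50:v+50,u-50:u+50],(400,400),interpolation=cv2.INTER_CUBIC)])[:, 240:])
E
```

```text
[598.82894063  30.5064338   79.89152722] [179.99077777  -0.37306302   1.7964628 ] [-1.89210048  0.65593874 15.90939686] [ 0.06955194  0.71336422 -0.02448312]
332 214
```

View pics/z11.png

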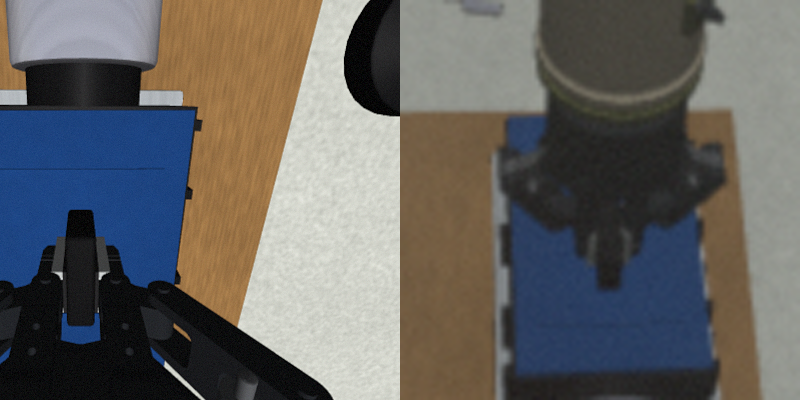

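The view shows the cover over the frame, its front edge along the lamp's front at (90,107), with the handle still gripped. The arm has tilted slightly under load, so I'll balance the moment and press a little harder.

>>> {"method": "step_arm", "body": {"targets": [{"dp": [-0.001, 0, 0.003], "angular": [0, 0, 0], "fingers": 1}, {"dp": [-0.002, 0, 0.006], "angular": [0, 0, 0], "fingers": 1}, {"dp": [-0.002, 0, 0.008], "angular": [0, 0, 0], "fingers": 1}, {"dp": [-0.002, 0, 0.008], "angular": [0, 0, 0], "fingers": 1}, {"dp": [-0.002, 0, 0.008], "angular": [0, 0, 0], "fingers": 1}, {"dp": [-0.002, 0, 0.008], "angular": [0, 0, 0], "fingers": 1}, {"dp": [-0.002, 0, 0.008], "angular": [0, 0, 0], "fingers": 1}, {"dp": [-0.002, 0, 0.008], "angular": [0, 0, 0], "fingers": 1}]}}

```text
time: 35.3
tool_pos: [598.9, 30.5, 79.9]
tcp_rot: [180.0, -0.4, 1.8]
ft_force: [-7.3, 1.1, 27.5]
finger_gap: 13.0
grip_force: 82.7
```

```bash
python3 - <<'E'
from h import *
s=sense();print(s['tool_pos'],s['tcp_rot'],s['ft_force'],s['wrist_torque'])
E
```

```text
[598.89522397  30.46061047  79.9022109 ] [179.98402291  -0.43209802   1.79680738] [-7.29403486  1.07937683 27.52477903] [0.07748892 1.5828283  0.01152249]
```

>>> {"method": "step_arm", "body": {"targets": [{"dp": [0, 0, 0], "angular": [0, -0.001, 0], "fingers": 1}, {"dp": [0, 0, 0], "angular": [0, -0.002, 0], "fingers": 1}, {"dp": [0, 0, 0], "angular": [0, -0.002, 0], "fingers": 1}, {"dp": [0, 0, 0], "angular": [0, -0.002, 0], "fingers": 1}, {"dp": [0, 0, 0], "angular": [0, -0.002, 0], "fingers": 1}, {"dp": [0, 0, 0], "angular": [0, -0.002, 0], "fingers": 1}, {"dp": [0, 0, 0], "angular": [0, -0.002, 0], "fingers": 1}, {"dp": [0, 0, 0], "angular": [0, -0.002, 0], "fingers": 1}]}}

```text
time: 36.3
tool_pos: [598.8, 30.5, 79.9]
tcp_rot: [180.0, -0.1, 1.8]
ft_force: [-9.2, 1.7, 27.4]
finger_gap: 13.2
grip_force: 82.8
```

```bash
python3 - <<'E'
from h import *
s=sense();print(s['tool_pos'],s['tcp_rot'],s['ft_force'],s['wrist_torque'])
E
```

```text
[598.75872118  30.50054719  79.89394319] [ 1.79985753e+02 -5.99108269e-02  1.79961941e+00] [-9.24543626  1.65382569 27.39349067] [0.11023795 1.47592724 0.02745016]
```

```bash
python3 -c "
from bench import hand_in
print(hand_in())"
```

```text
the job is handed in; nothing more can be done
None
```

I added two pucks to the well (three in all), turned the fastener to within about 1° of the white lines, then fitted the left-hand blue cover; I handed in at about 36 s, still gripping the cover and pressing it level and flush with about 27 N.

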